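# Start the nozzle soak: nozzles in the pot, safety cap off the cleaner

## Task

First drop both small cone-shaped steel piping nozzles into the steel soaking pot, without knocking the pot about. Then push the grey safety cap of the white cleaner bottle down, turn it anticlockwise while keeping it down, and lift it off. Finish while still holding the cap in the gripper, level and still, straight above the open bottle with its underside about 5 to 10 cm over the mouth; do not put it down or let go, and leave the other things on the table alone.

Things in the scene. Friction and masses are not known exactly. Their poses are not given: they have to be found in the camera images.
- nozzle_a_center (a point): First steel piping nozzle standing on its wide end, 50 mm high: a rim 31 mm across for the lowest 6 mm, straight body 28 mm across up to 27 mm, then a cone to 11 mm at the tip; mass 20 to 45 g. The point lies on its axis, 25 mm above its foot; z points to the tip
- nozzle_b_center (a point): Second steel piping nozzle standing on its wide end, 50 mm high: a rim 31 mm across for the lowest 6 mm, straight body 28 mm across up to 27 mm, then a cone to 11 mm at the tip; mass 20 to 45 g. The point lies on its axis, 25 mm above its foot; z points to the tip (same as the first)
- pot: Open steel soaking pot standing loose, mouth 124 mm across, 85 mm high, wall 3 mm, floor about 5 mm thick, two small loop handles at its sides. Origin: centre of its underside; z up
- jug: White cleaner bottle, 94 mm across, clamped upright in a steel holder (plate 125 x 125 mm) screwed to the table: it cannot move or turn. Shoulder up to 137 mm high, then a neck 40 mm across up to 157 mm. Origin: on the bottle's axis at table height; z up. The bottle's yaw varies. When the cap is locked the x axes of cap and bottle agree
- jug_mouth (a point): Centre of the rim of the bottle's mouth (under the cap), 191 mm above the table; z up
- cap_center (a point): Grey round ribbed push-and-turn safety cap locked on the bottle, 54 mm across, 36 mm high, 25 to 50 g. The point lies on its axis half-way up (18 mm above its underside, 18 mm below its flat top); z up. Its locked underside is 165 mm above the table. Push down 5 to 6 mm, keep it down, turn anticlockwise seen from above by 1.05 rad, lift straight off. Sideways play: about 1.5 mm
- cap: The same cap by the centre of its underside; z up. Three lugs inside sit behind latch teeth under tabs on the neck. Pushed down, it comes clear of teeth and tabs after 0.7 rad of turn, and a stop ends the turn at 1.45 rad. Unpushed it neither turns nor pulls off. Once free the spring lifts it 3 mm; its skirt clears the mouth after 26 mm of lift
- seat (a joint): Spring seat in the bottle's neck, under the cap: 0 m with the cap locked, growing to +0.006 as the cap is pushed fully down (a hard stop), -0.003 when nothing rests on it. The spring pushes the cap up with 5 N when locked, 11 N fully down
- cutter: Bystander, leave alone: small steel ring cutter, 44 mm across, 22 mm high. Origin: centre of its underside
- spatula: Bystander, leave alone: spatula lying flat, 260 mm long. Origin: centre of its underside
- jar: Bystander, leave alone: amber glass jar with steel lid, 90 mm across, 110 mm high. Origin: centre of its underside
- spray: Bystander, leave alone: slim amber bottle with white cap, 48 mm across, 150 mm high. Origin: centre of its underside
- bowl: Bystander, leave alone: white china bowl, 100 mm across, 45 mm high. Origin: centre of its underside
- beaker: Bystander, leave alone: small clear plastic beaker, 50 mm across, 50 mm high. Origin: centre of its underside
- small_jar: Bystander, leave alone: small glass jar with steel lid, 56 mm across, 65 mm high. Origin: centre of its underside
Not all that is in view belongs to the job. What is shaped like the part that bears nozzle_a_center but purple or yellow is not meant.

How it is judged:
By the outcome, as a careful person would: the job done as asked, in the order asked, and still so for the second after the job is handed in, while the arm keeps its last pose, push and grip.
It also fails if it takes over 72 s, if anything falls off the work surface, if the arm or the gripper's body presses on something with over 40 N, if the wrist force passes 120 N, or if a joint passes its speed limit or range.

## Robot

A 6-joint arm with a two-finger parallel gripper is mounted at the origin on the work surface. World frame = base frame: x ahead of the robot, y to its left, z up, the work surface at z = 0. Lengths are in mm, angles in rad, forces in N, time in s.
With the tool pointing down it reaches from about 300 to 775 mm from the base axis. Payload 14.6 kg.
Tool frame: the origin (TCP) lies between the finger pads; the fingertips stand 17 mm ahead of it and the grasp point (between the pads) lies 2 mm behind it (manip.tip_reach is the distance from the TCP to the fingertips, in mm); z points along the fingers, y is the line along which they close (so a half turn about z gives the same grasp; the last joint's range is limited). The gripper opens to 94 mm and grips with 3 to 60 N. Pads are 16 mm wide; open, the fingers measure 119 mm over their backs; the gripper's body (75 mm by 177 mm) begins 78 mm behind the grasp point.
Start: joints at [1.201, 0.3, 1.521, -0, 1.321, -0.067], TCP at [164.004, 524.969, 222.446] pointing down, gripper open.
Joint ranges: [-3.03, 3.03], [-0.79, 2.21], [0.23, 2.52], [-1.04, 4.18], [0, 3.07], [-2.55, 2.55]. Speed limits (rad/s): [2.22, 2.22, 2.57, 3.14, 3.14, 3.14].

## Interface

Orientations are given as [roll, pitch, yaw] about the fixed x, y, z axes, in that order (R = Rz(yaw) Ry(pitch) Rx(roll)).
In Python, from cell import manip, viewer gives the robot as it stands.
- The arm moves only by the tool apply_moves, never from a script. Its argument "moves" is a list of rows, each a list of 3 entries, a list of its own where there are three numbers: the shift along the tool's x, y, z each as a share of 0.25 m, from -1 to 1, then the turn, a rotation vector about the tool's x, y, z each as a share of pi rad, from -1 to 1, then the closure, from 0 (fully open) to 1 (shut). In form: [[[dx, dy, dz], [wx, wy, wz], grip], ...]. A call has 1 to 12 rows; each row is the pose to reach, as a shift and turn from the pose commanded when the call began, along the tool's axes at that moment, turning the shorter way round; what a row does not reach only later rows make up. A row lasts 1/12 s, in which the tool goes at most 41.7 mm and 7.16 degrees, less where a joint would pass 70% of its speed; a pose out of reach is approached as far as the arm can. A call with a number of a shift or a turn outside -1 to 1 is refused whole. A call with a gripper value outside its range is refused whole. The fingers move at their own pace and stop on an object; "squeeze" is the grip in N (left out, the last holds). Time passes only in rows, so rows that repeat a pose let the fingers close. It gives the time, the measured TCP pose, the force, the opening and the grip force at its end, in the units of the state.
- manip.read_state(): the state, without advancing time (a new reading comes with each control period).
- viewer.camera(name): name is "side" or "top" or "wrist"; returns the picture (400x640x3 uint8, blue, green, red); there is no depth.
- viewer.camera_info(name): a dict with "camera_matrix" (3x3 intrinsics, pixels), "k1" (the pictures are not rectified: a ray, as slopes to the right and down, at radius r is drawn at 1 + k1 r^2 times it, then the intrinsics apply), "R" (3x3) and "t" (3): a world point X has camera coordinates R X + t. Camera axes: x right, y down, z forward; pixel columns grow to the right and rows downward; lengths in mm; the calibration is good to about 2 mm. A picture is of the moment at which its call begins: read the wrist's pose just before it. camera_info takes no time and is no camera call; for the wrist camera it gives the pose at the moment of the call.
- manip.sign_off(): hands the job in; it is judged then, once.
The state is a dict: "clock": time; "joints": joint angles; "qd": joint speeds; "effort": joint torques, N m; "eef_pos": TCP position; "eef_rot": TCP orientation; "wrist_force": force on the tool from outside, world axes, zero at the start; "moment": the same for the moment, N m; "finger_gap": finger opening in mm; "finger_force": force on a finger pad.
Only numpy, scipy, OpenCV 4.12 (cv2) and the standard library are available. Lean on these libraries where they do the work, as an engineer would, in place of code of your own. Each camera call takes 0.05 s, during which the arm holds its last target. There are 200 camera calls.

## Working session

There is one attempt and no reset: what is moved stays moved. The work goes in short steps, Python scripts to look and compute and a tool call to move; the robot and the scene stay as the last step left them, time stands still between calls to the robot, and variables do not carry over. Pictures are saved under pics/ and viewed, at most 10 in all, crops included, and the job is handed in when it is done.

Besides the shell and the picture viewer there is one more tool, called after "Request:" as name(argument=value, ...), one argument or row to a line, values as JSON. apply_moves: Moves the arm, as the interface text tells. Shift numbers are shares of 0.25 m and turn numbers shares of pi rad, none past 1 either way. Its arguments: {"type":"object","properties":{"moves":{"type":"array"},"squeeze":{"type":"number"}},"required":["moves"]}

```bash
mkdir -p pics; python3 - <<'E'
from cell import manip, viewer
import cv2
s=manip.read_state(); print(s)
for n in ["side","top"]:
    cv2.imwrite(f"pics/{n}0.png",viewer.camera(n)); 
    i=viewer.camera_info(n); print(n,i)
E
```

```text
{'clock': 0.0, 'joints': array([ 1.20139493e+00,  3.00463055e-01,  1.52159680e+00, -2.66810956e-07,
        1.32070253e+00, -6.65908207e-02]), 'qd': array([ 0.00038992, -0.00049981,  0.00021164,  0.00056235, -0.00121227,
       -0.00048704]), 'effort': array([ 1.21761304e-04, -5.31815600e+01, -3.52730441e+01,  7.07505690e-02,
        2.44396337e-02, -5.34458502e-05]), 'eef_pos': array([163.91964457, 524.7426634 , 221.88408376]), 'eef_rot': array([-3.14042549e+00, -7.75781522e-05,  2.83878210e+00]), 'wrist_force': array([-0.25677629,  0.32546421,  0.25055387]), 'moment': array([0.02113455, 0.0066807 , 0.01116478]), 'finger_force': 0.0, 'finger_gap': 93.78352761672278}
side {'camera_matrix': array([[503.0944636 ,   0.        , 317.64590129],
       [  0.        , 503.0944636 , 202.82324024],
       [  0.        ,   0.        ,   1.        ]]), 'k1': -0.016161154505935645, 'R': array([[ 0.99823571, -0.05631175,  0.0188269 ],
       [-0.03054783, -0.75897243, -0.65040578],
       [ 0.05091458,  0.64868316, -0.75935358]]), 't': array([-577.88358656,  191.46247493, 1204.77629759])}
top {'camera_matrix': array([[504.34525671,   0.        , 311.46396161],
       [  0.        , 504.34525671, 198.30094001],
       [  0.        ,   0.        ,   1.        ]]), 'k1': 0.02429698453717707, 'R': array([[-0.07567347, -0.99713123,  0.00168609],
       [-0.97268499,  0.07344586, -0.22020356],
       [ 0.21944801, -0.01830361, -0.97545248]]), 't': array([ 124.82420713,  587.57441267, 1268.46357325])}
```

View pics/side0.png

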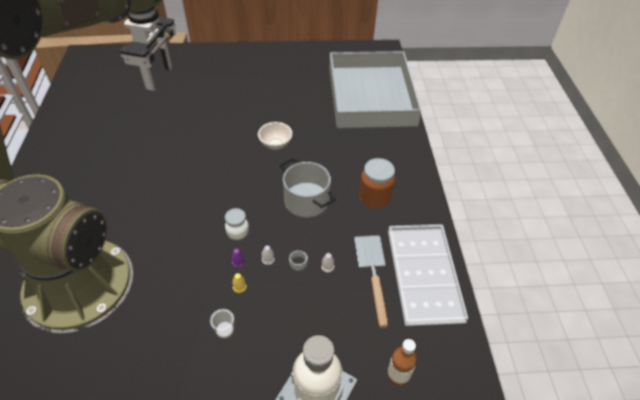

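View pics/top0.png

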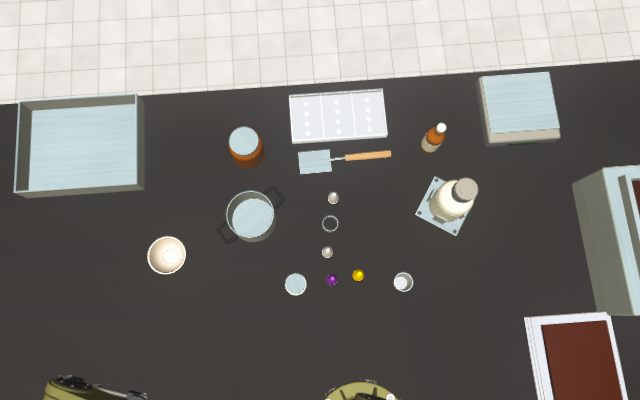

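Candidates: steel nozzles at side (267,254) and (328,261), which are top (327,252) and (333,198). Decoys are purple at side (237,257) and yellow at (239,282). The steel ring cutter is at (298,261) and is also not wanted. I'm choosing the two steel cones and checking them in enlarged crops.

```bash
python3 - <<'E'
import cv2
a=cv2.imread("pics/side0.png")
b=cv2.imread("pics/top0.png")
# side crop x220-420,y150-400 ; top crop x 210-490,y165-305
cv2.imwrite("pics/sidec.png",cv2.resize(a[235:385,210:360],None,fx=4,fy=4,interpolation=cv2.INTER_CUBIC))
cv2.imwrite("pics/topc.png",cv2.resize(b[165:305,300:490],None,fx=4,fy=4,interpolation=cv2.INTER_CUBIC))
E
```

```text
(no output)
```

View pics/sidec.png

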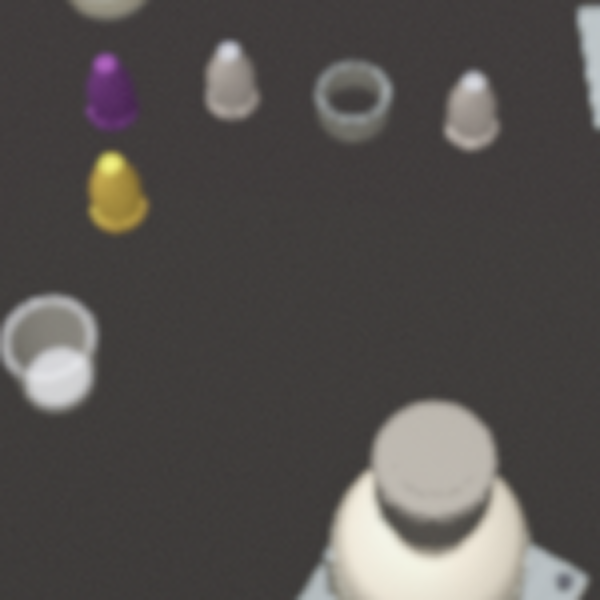

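View pics/topc.png

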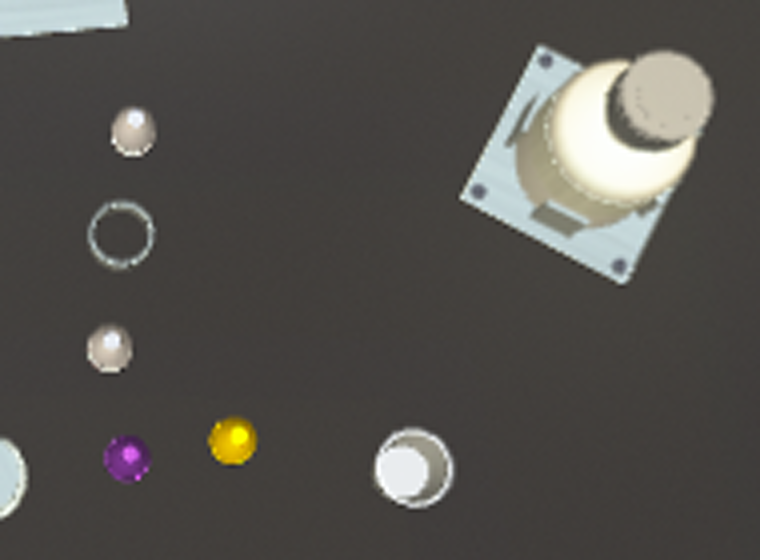

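The crops confirm it. Both steel cones are silver, with tips at side (267,247)/(328,254) and top (328,250)/(334,195). The cap top centre is at side (319,349) and top (467,189).

```bash
cat > h.py <<'E'
import numpy as np, cv2
from cell import manip, viewer
from scipy.spatial.transform import Rotation as Ro
def ray(i,p):
    K=i["camera_matrix"]; d=np.array([(p[0]-K[0,2])/K[0,0],(p[1]-K[1,2])/K[1,1]]); u=d.copy()
    for _ in range(6): u=d/(1+i["k1"]*(u@u))
    R=np.array(i["R"]); c=-R.T@i["t"]; v=R.T@np.r_[u,1]; return c,v/np.linalg.norm(v)
def tri(*obs):
    A=np.zeros((3,3)); b=np.zeros(3); rs=[ray(i,p) for i,p in obs]
    for c,v in rs:
        P=np.eye(3)-np.outer(v,v); A+=P; b+=P@c
    X=np.linalg.solve(A,b); return X, max(np.linalg.norm((np.eye(3)-np.outer(v,v))@(X-c)) for c,v in rs)
def onz(i,p,z):
    c,v=ray(i,p); return c+v*(z-c[2])/v[2]
def proj(i,X):
    x=np.array(i["R"])@X+i["t"]; u=x[:2]/x[2]; u=u*(1+i["k1"]*(u@u)); K=i["camera_matrix"]; return u*[K[0,0],K[1,1]]+[K[0,2],K[1,2]]
def rel(target,yaw=None,rpy=None):
    """shares from current pose (use when commanded~measured)"""
    s=manip.read_state(); R=Ro.from_euler('xyz',s["eef_rot"])
    d=R.inv().apply(np.array(target)-s["eef_pos"])/250
    Rt=Ro.from_euler('xyz',[np.pi,0,yaw]) if rpy is None else Ro.from_euler('xyz',rpy)
    w=(R.inv()*Rt).as_rotvec()/np.pi
    return d.round(4),w.round(4)
E
python3 - <<'E'
from h import *
S=viewer.camera_info("side");T=viewer.camera_info("top")
f=lambda x,y,ox,oy:((x+.5)/4-.5+ox,(y+.5)/4-.5+oy)
s=lambda x,y:f(x,y,210,235); t=lambda x,y:f(x,y,300,165)
for n,a,b in [("A",s(229,47),t(111,340)),("B",s(473,78),t(135,119)),("cap",s(435,457),t(668,97)),("pur",s(106,63),t(129,452)),("yel",s(111,160),t(237,436)),("cut",s(354,90),t(121,234)),("potrim",(307,181),(251,214)),("potrimL/hand",(283.5,183),(251,214))]:
    print(n,*tri((S,a),(T,b)))
for n,p in [("pot floor/top",(253,218)),("handle1",(228,232)),("handle2",(275,196))]: print(n,onz(T,p,0 if 'floor' in n else 65))
for y in (0,1.5708,-1.5708): print(rel([500,0,220],y))
E
```

```text
A [457.68505865  48.8314142   53.74698753] 0.31407143684949973
B [604.08939064  20.53573943  52.67199663] 0.41208537031024794
cap [ 559.98401062 -286.10146969  202.11968778] 0.28173685447879515
pur [384.28879076  42.87966061  50.2288646 ] 1.1113958053742945
yel [389.9191384 -27.291018   51.6134673] 0.31770457614870445
cut [532.433177    34.93671897  23.34257361] 0.08703037045485312
potrim [562.87783108 240.40423023  76.24662725] 0.07927242375629077
potrimL/hand [529.19149234 229.88358477  97.12842833] 29.972607320958538
pot floor/top [566.73176905 243.51888273   0.        ]
handle1 [522.08449449 303.59443527  65.        ]
handle2 [608.90457092 175.90159998  65.        ]
(array([-1.9091, -1.6027,  0.0093]), array([-1.000e-04,  5.000e-04,  9.036e-01]))
(array([-1.9091, -1.6027,  0.0093]), array([-3.000e-04,  2.000e-04,  4.036e-01]))
(array([-1.9091, -1.6027,  0.0093]), array([-2.000e-04, -3.000e-04, -5.964e-01]))
```

Request:
apply_moves(
  moves=[
    [[-0.845,-0.733,0],[0,0,-0.0964],0.3],
    [[-0.845,-0.733,0],[0,0,-0.0964],0.3],
    [[-0.845,-0.733,0],[0,0,-0.0964],0.3],
    [[-0.845,-0.733,0],[0,0,-0.0964],0.3],
    [[-0.845,-0.733,0],[0,0,-0.0964],0.3],
    [[-0.845,-0.733,0],[0,0,-0.0964],0.3],
    [[-0.845,-0.733,0],[0,0,-0.0964],0.3],
    [[-0.845,-0.733,0],[0,0,-0.0964],0.3],
    [[-0.845,-0.733,0],[0,0,-0.0964],0.3],
  ],
)

```text
clock: 0.85
eef_pos: [311.6, 286.1, 222.5]
eef_rot: [3.142, -0.0, 3.138]
wrist_force: [0.3, 0.2, 0.5]
finger_gap: 66.0
finger_force: 0.0
```

Request:
apply_moves(
  moves=[
    [[-0.586,-0.948,0.28],[0,0,-0.001],0.3],
    [[-0.586,-0.948,0.28],[0,0,-0.001],0.3],
    [[-0.586,-0.948,0.28],[0,0,-0.001],0.3],
    [[-0.586,-0.948,0.28],[0,0,-0.001],0.3],
    [[-0.586,-0.948,0.28],[0,0,-0.001],0.3],
    [[-0.586,-0.948,0.28],[0,0,-0.001],0.3],
    [[-0.586,-0.948,0.28],[0,0,-0.001],0.3],
    [[-0.586,-0.948,0.28],[0,0,-0.001],0.3],
    [[-0.586,-0.948,0.28],[0,0,-0.001],0.3],
    [[-0.586,-0.948,0.28],[0,0,-0.001],0.3],
  ],
)

```text
clock: 1.68
eef_pos: [457.2, 51.3, 152.3]
eef_rot: [3.141, -0.001, -3.138]
wrist_force: [0.1, 0.5, -0.4]
finger_gap: 65.9
finger_force: 0.0
```

```bash
python3 - <<'E'
from h import *
i=viewer.camera_info("wrist"); im=viewer.camera("wrist"); s=manip.read_state()
print(s["eef_pos"],s["eef_rot"],s["joints"]); print(i["R"],i["t"],-np.array(i["R"]).T@i["t"],i["camera_matrix"][0],i["k1"])
cv2.imwrite("pics/w1.png",im)
for X in [[457.7,48.8,50],[604,20.5,50],[457.7,48.8,0]]: print(proj(i,np.array(X)))
E
```

```text
[457.18114166  51.5580024  152.56907104] [ 3.14141535e+00 -9.13433012e-05 -3.13667499e+00] [ 3.25641301e-02  1.75803367e-01  1.84806491e+00  1.99921921e-04
  1.11781079e+00 -1.54323736e+00]
[[-5.25007576e-03  9.99986190e-01 -2.37658029e-04]
 [ 9.69050532e-01  5.14631587e-03  2.46808798e-01]
 [ 2.46806613e-01  1.06546225e-03 -9.69064168e-01]] [ -49.1801382  -452.18772336  208.55967144] [386.46064822  51.28434742 313.69992475] [355.08880477   0.         318.25094006] 0.006753482610765217
[314.61627002 201.78792679]
[281.60125089 364.09838748]
[315.17703476 187.38985296]
```

View pics/w1.png

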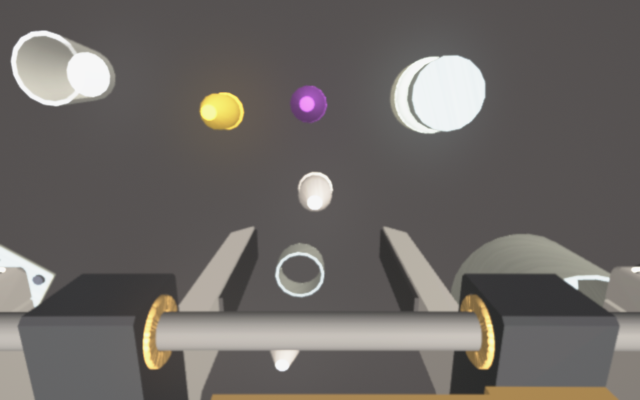

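The wrist view shows A's tip at (315,203) and B's at (283,364). Both are within about 1 mm of my estimate, so I'm descending on A.

Request:
apply_moves(
  moves=[
    [[0,-0.01,0.25],[0,0,0],0.3],
    [[0,-0.01,0.25],[0,0,0],0.3],
    [[0,-0.01,0.4],[0,0,0],0.3],
    [[0,-0.01,0.45],[0,0,0],0.3],
    [[0,-0.01,0.5],[0,0,0],0.3],
    [[0,-0.01,0.522],[0,0,0],0.3],
    [[0,-0.01,0.522],[0,0,0],0.3],
    [[0,-0.01,0.522],[0,0,0],0.3],
    [[0,-0.01,0.522],[0,0,0],0.3],
  ],
)

```text
clock: 2.48
eef_pos: [458.0, 48.0, 22.9]
eef_rot: [3.142, 0.002, -3.138]
wrist_force: [-0.3, -0.8, 0.2]
finger_gap: 65.4
finger_force: 0.0
```

Request:
apply_moves(
  moves=[
    [[0,0.002,0.012],[0,0,0],0.3],
    [[0,0.002,0.012],[0,0,0],0.5],
    [[0,0.002,0.012],[0,0,0],0.6],
    [[0,0.002,0.012],[0,0,0],0.65],
    [[0,0.002,0.012],[0,0,0],0.9],
    [[0,0.002,0.012],[0,0,0],0.9],
    [[0,0.002,0.012],[0,0,0],0.9],
    [[0,0.002,0.012],[0,0,0],0.9],
    [[0,0.002,0.012],[0,0,0],0.9],
  ],
  squeeze=15,
)

```text
clock: 3.23
eef_pos: [457.6, 48.0, 19.0]
eef_rot: [-3.142, 0.0, -3.138]
wrist_force: [-0.1, -0.1, 0.6]
finger_gap: 29.4
finger_force: 15.0
```

Request:
apply_moves(
  moves=[
    [[0,0,-0.1],[0,0,0],0.9],
    [[0,0,-0.25],[0,0,0],0.9],
    [[0,0,-0.4],[0,0,0],0.9],
    [[0,0,-0.54],[0,0,0],0.9],
    [[-0.05,0.11,-0.54],[0,0,0],0.9],
    [[-0.12,0.25,-0.54],[0,0,0],0.9],
    [[-0.18,0.4,-0.54],[0,0,0],0.9],
    [[-0.25,0.55,-0.54],[0,0,0],0.9],
    [[-0.31,0.68,-0.54],[0,0,0],0.9],
    [[-0.345,0.75,-0.54],[0,0,0],0.9],
    [[-0.345,0.768,-0.54],[0,0,0],0.9],
    [[-0.345,0.768,-0.54],[0,0,0],0.9],
  ],
)

```text
clock: 4.23
eef_pos: [542.8, 241.3, 153.2]
eef_rot: [-3.141, -0.001, -3.137]
wrist_force: [-0.6, -0.2, -0.3]
finger_gap: 29.1
finger_force: 15.0
```

```bash
python3 - <<'E'
from h import *
i=viewer.camera_info("wrist"); im=viewer.camera("wrist"); s=manip.read_state()
print(s["eef_pos"],s["finger_gap"],s["finger_force"])
for X in [(564,240,85),(502,240,85),(564,302,85),(564,178,85),(626,240,85)]: cv2.circle(im,tuple(int(v) for v in proj(i,np.array(X,float)).round()),3,(0,0,255),-1)
cv2.imwrite("pics/w2.png",im)
E
```

```text
[542.70715712 240.22272702 153.45719176] 29.203514459993947 14.99997956911102
```

View pics/w2.png

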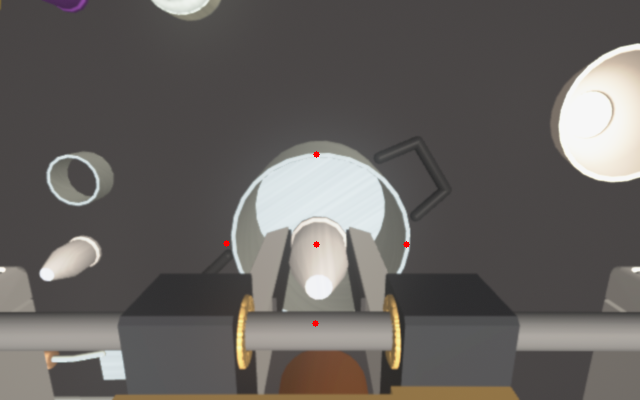

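The wrist view shows the pot rim spanning x 232..410 with its near edge at row 154, so the pot centre is about (564,243). The nozzle hangs inside the mouth, so I'm lowering it and releasing.

Request:
apply_moves(
  moves=[
    [[0,0.008,0.12],[0,0,0],0.9],
    [[0,0.008,0.24],[0,0,0],0.9],
    [[0,0.008,0.36],[0,0,0],0.9],
    [[0,0.008,0.44],[0,0,0],0.9],
    [[0,0.008,0.49],[0,0,0],0.9],
    [[0,0.008,0.49],[0,0,0],0.9],
    [[0,0.008,0.49],[0,0,0],0.9],
    [[0,0.008,0.49],[0,0,0],0.52],
    [[0,0.008,0.49],[0,0,0],0.52],
    [[0,0.008,0.49],[0,0,0],0.52],
    [[0,0.008,0.49],[0,0,0],0.52],
    [[0,0.008,0.49],[0,0,0],0.52],
  ],
)

```text
clock: 5.28
eef_pos: [543.3, 242.4, 31.9]
eef_rot: [3.141, 0.001, -3.138]
wrist_force: [-0.0, -0.1, 0.7]
finger_gap: 45.1
finger_force: 0.0
```

Request:
apply_moves(
  moves=[
    [[0,0,-0.1],[0,0,0],0.52],
    [[0,0,-0.25],[0,0,0],0.52],
    [[0,0,-0.4],[0,0,0],0.52],
    [[0,0,-0.5],[0,0,0],0.52],
    [[-0.05,-0.15,-0.5],[0,0,0],0.3],
    [[-0.1,-0.3,-0.5],[0,0,0],0.3],
    [[-0.14,-0.45,-0.5],[0,0,0],0.3],
    [[-0.18,-0.6,-0.5],[0,0,0],0.3],
    [[-0.22,-0.75,-0.5],[0,0,0],0.3],
    [[-0.243,-0.886,-0.5],[0,0,0],0.3],
    [[-0.243,-0.886,-0.5],[0,0,0],0.3],
    [[-0.243,-0.886,-0.5],[0,0,0],0.3],
  ],
)

```text
clock: 6.28
eef_pos: [604.7, 19.5, 156.4]
eef_rot: [3.142, -0.0, -3.141]
wrist_force: [0.3, 0.5, -0.2]
finger_gap: 65.8
finger_force: 0.0
```

```bash
python3 - <<'E'
from h import *
i=viewer.camera_info("wrist"); im=viewer.camera("wrist"); s=manip.read_state()
print(s["eef_pos"],s["eef_rot"],s["finger_gap"])
for X in [(604,20.5,50),(604,20.5,0)]: print(proj(i,np.array(X,float))); cv2.circle(im,tuple(int(v) for v in proj(i,np.array(X,float)).round()),1,(0,0,255),-1)
c=cv2.resize(im[130:280,220:420],None,fx=3,fy=3); t=viewer.camera("top")
cv2.imwrite("pics/tpot.png",t)
p=cv2.resize(t[180:255,210:300],(540,450)); 
cv2.imwrite("pics/w3.png",np.hstack([cv2.resize(c,(600,450))[:, 60:460-0] [:,:400], cv2.resize(p,(400,450))]))
E
```

```text
[604.5510273   20.81836738 156.4617916 ] [ 3.14141138e+00 -1.05382014e-04 -3.13946410e+00] 65.80826912788542
[319.18319317 198.90333562]
[319.06756859 185.06749585]
```

View pics/w3.png

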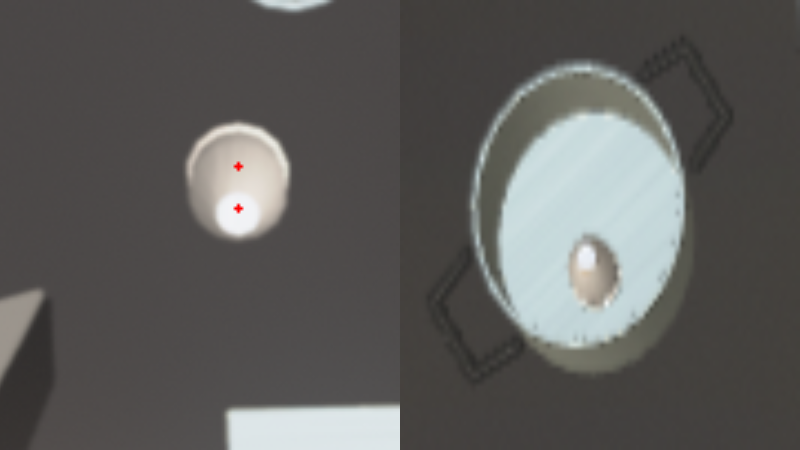

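A stands inside the pot, and B's tip lies on the prediction. Next I grasp B.

Request:
apply_moves(
  moves=[
    [[0,0,0.15],[0,0,0],0.3],
    [[0,0,0.3],[0,0,0],0.3],
    [[0,0,0.42],[0,0,0],0.3],
    [[0,0,0.5],[0,0,0],0.3],
    [[0,0,0.545],[0,0,0],0.3],
    [[0,0,0.545],[0,0,0],0.3],
    [[0,0,0.545],[0,0,0],0.5],
    [[0,0,0.545],[0,0,0],0.65],
    [[0,0,0.545],[0,0,0],0.9],
    [[0,0,0.545],[0,0,0],0.9],
    [[0,0,0.545],[0,0,0],0.9],
    [[0,0,0.545],[0,0,0],0.9],
  ],
)

```text
clock: 7.38
eef_pos: [604.7, 21.0, 20.5]
eef_rot: [-3.142, 0.0, -3.138]
wrist_force: [-0.1, -0.9, 1.0]
finger_gap: 29.3
finger_force: 10.4
```

Request:
apply_moves(
  moves=[
    [[0,0,-0.08],[0,0,0],0.9],
    [[0,0,-0.25],[0,0,0],0.9],
    [[0,0,-0.4],[0,0,0],0.9],
    [[0,0,-0.54],[0,0,0],0.9],
    [[0.01,0.14,-0.54],[0,0,0],0.9],
    [[0.02,0.29,-0.54],[0,0,0],0.9],
    [[0.03,0.44,-0.54],[0,0,0],0.9],
    [[0.04,0.59,-0.54],[0,0,0],0.9],
    [[0.05,0.74,-0.54],[0,0,0],0.9],
    [[0.067,0.85,-0.54],[0,0,0],0.9],
    [[0.067,0.888,-0.54],[0,0,0],0.9],
    [[0.067,0.888,-0.54],[0,0,0],0.9],
  ],
)

```text
clock: 8.38
eef_pos: [586.7, 244.8, 155.1]
eef_rot: [3.142, -0.0, -3.136]
wrist_force: [-1.1, 0.7, 0.2]
finger_gap: 28.7
finger_force: 13.9
```

Request:
apply_moves(
  moves=[
    [[0,-0.004,0.12],[0,0,0],0.9],
    [[0,-0.004,0.24],[0,0,0],0.9],
    [[0,-0.004,0.36],[0,0,0],0.9],
    [[0,-0.004,0.42],[0,0,0],0.9],
    [[0,-0.004,0.465],[0,0,0],0.9],
    [[0,-0.004,0.465],[0,0,0],0.9],
    [[0,-0.004,0.465],[0,0,0],0.9],
    [[0,-0.004,0.465],[0,0,0],0.54],
    [[0,-0.004,0.465],[0,0,0],0.54],
    [[0,-0.004,0.465],[0,0,0],0.54],
    [[0,-0.004,0.465],[0,0,0],0.54],
    [[0,-0.004,0.465],[0,0,0],0.54],
  ],
)

```text
clock: 9.38
eef_pos: [587.3, 242.1, 39.4]
eef_rot: [3.141, 0.001, -3.138]
wrist_force: [0.0, -0.2, 0.3]
finger_gap: 43.1
finger_force: 0.0
```

Request:
apply_moves(
  moves=[
    [[0,0,-0.12],[0,0,0],0.54],
    [[0,0,-0.28],[0,0,0],0.54],
    [[0,0,-0.44],[0,0,0],0.54],
    [[0,0,-0.6],[0,0,0],0.54],
    [[0.02,-0.16,-0.7],[0,0,0.04],0.54],
    [[0.04,-0.32,-0.8],[0,0,0.08],0.4],
    [[0.06,-0.46,-0.9],[0,0,0.12],0.2],
    [[0.08,-0.6,-0.96],[0,0,0.16],0.1],
    [[0.1,-0.76,-1],[0,0,0.2],0],
    [[0.11,-0.9,-1],[0,0,0.24],0],
    [[0.11,-1,-1],[0,0,0.28],0],
    [[0.11,-1,-1],[0,0,0.3],0],
  ],
)

```text
clock: 10.38
eef_pos: [560.2, -12.5, 289.7]
eef_rot: [3.141, 0.001, 2.191]
wrist_force: [0.7, -0.1, -0.4]
finger_gap: 86.6
finger_force: 0.0
```

```bash
python3 - <<'E'
from h import *
t=viewer.camera("top"); cv2.imwrite("pics/t4.png",cv2.resize(t[180:255,210:300],(540,450)))
s=manip.read_state(); print(s["eef_pos"],s["eef_rot"],rel([560,-286,290],1.571))
E
```

```text
[560.25646734 -10.49894713 289.39643639] [3.14118719e+00 5.53282297e-04 2.18975585e+00] (array([-0.897 , -0.6402, -0.0022]), array([2.00e-04, 1.00e-04, 1.97e-01]))
```

View pics/t4.png

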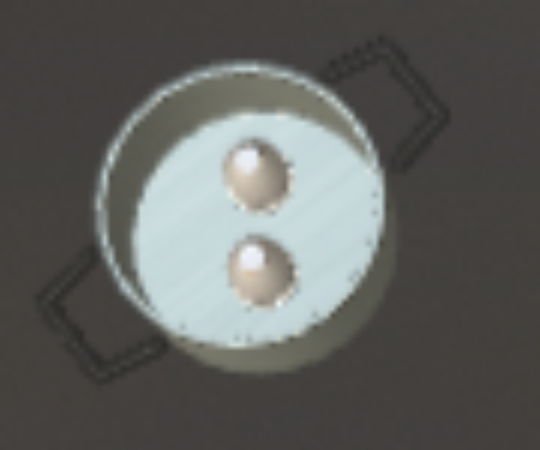

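Both nozzles stand in the pot, at crop (257,175) and (262,272), and the pot hasn't moved. Next is the cap.

Request:
apply_moves(
  moves=[
    [[-0.2,-0.14,0],[0,0,0.04],0],
    [[-0.36,-0.26,0],[0,0,0.08],0],
    [[-0.52,-0.38,0],[0,0,0.12],0],
    [[-0.68,-0.49,0],[0,0,0.16],0],
    [[-0.83,-0.59,0],[0,0,0.195],0],
    [[-0.897,-0.64,0],[0,0,0.195],0],
    [[-0.897,-0.64,0],[0,0,0.195],0],
    [[-0.897,-0.64,0],[0,0,0.195],0],
    [[-0.897,-0.64,0],[0,0,0.195],0],
  ],
)

```text
clock: 11.18
eef_pos: [563.7, -284.0, 288.4]
eef_rot: [-3.141, -0.001, 1.59]
wrist_force: [-0.0, 0.1, 0.2]
finger_gap: 94.0
finger_force: 0.0
```

```bash
python3 - <<'E'
from h import *
i=viewer.camera_info("wrist"); im=viewer.camera("wrist"); s=manip.read_state()
print(s["eef_pos"],s["eef_rot"],s["joints"],s["finger_gap"])
cv2.imwrite("pics/w5.png",im)
for z in (201,165):
  pts=np.array([proj(i,np.array([560+27*np.cos(a),-286+27*np.sin(a),z])) for a in np.linspace(0,6.28,40)])
  for p in pts: im[int(p[1]),int(p[0])]=(0,0,255)
cv2.imwrite("pics/w5c.png",cv2.resize(im,(800,500))) 
E
```

```text
[ 563.88884765 -282.86901237  288.7137801 ] [-3.14128913e+00 -4.62242408e-04  1.59120747e+00] [-5.23103148e-01  4.50439233e-01  1.16479679e+00  2.38895655e-04
  1.52685547e+00 -5.43524913e-01] 94.09267850425677
```

View pics/w5c.png

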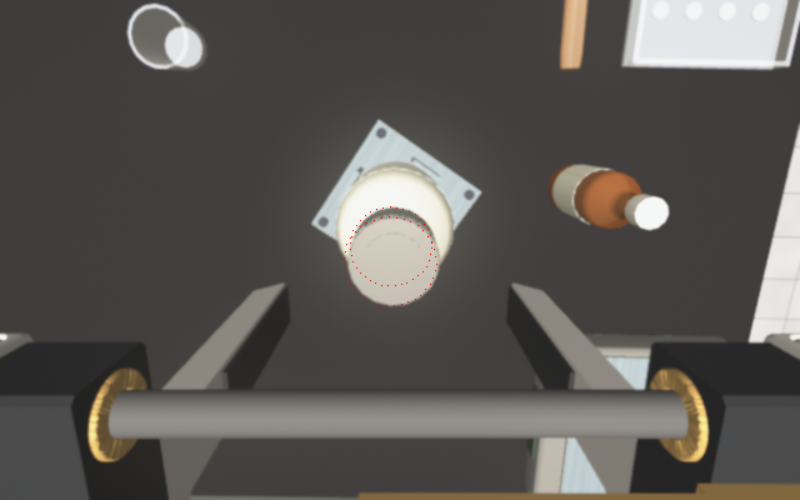

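The cap top in the picture agrees with the projected circle, centred near (394,258), so I'm descending around it.

Request:
apply_moves(
  moves=[
    [[-0.012,-0.016,0.04],[0,0,0.007],0],
    [[-0.012,-0.016,0.14],[0,0,0.007],0],
    [[-0.012,-0.016,0.24],[0,0,0.007],0],
    [[-0.012,-0.016,0.33],[0,0,0.007],0],
    [[-0.012,-0.016,0.38],[0,0,0.007],0],
    [[-0.012,-0.016,0.41],[0,0,0.007],0],
    [[-0.012,-0.016,0.415],[0,0,0.007],0],
    [[-0.012,-0.016,0.415],[0,0,0.007],0.2],
    [[-0.012,-0.016,0.415],[0,0,0.007],0.3],
    [[-0.012,-0.016,0.415],[0,0,0.007],0.3],
  ],
)

```text
clock: 12.07
eef_pos: [560.1, -286.8, 186.5]
eef_rot: [3.14, 0.001, 1.568]
wrist_force: [0.9, 0.1, 0.1]
finger_gap: 77.2
finger_force: 0.0
```

Closing slowly at low force first, to check centring from the side force.

Request:
apply_moves(
  moves=[
    [[-0.003,0,0.006],[0,0,0],0.34],
    [[-0.003,0,0.006],[0,0,0],0.38],
    [[-0.003,0,0.006],[0,0,0],0.41],
    [[-0.003,0,0.006],[0,0,0],0.44],
    [[-0.003,0,0.006],[0,0,0],0.6],
    [[-0.003,0,0.006],[0,0,0],0.6],
    [[-0.003,0,0.006],[0,0,0],0.6],
    [[-0.003,0,0.006],[0,0,0],0.6],
  ],
  squeeze=10,
)

```text
clock: 12.73
eef_pos: [560.0, -287.5, 183.9]
eef_rot: [3.141, 0.0, 1.568]
wrist_force: [4.1, -0.7, 0.6]
finger_gap: 54.7
finger_force: 10.0
```

```bash
python3 - <<'E'
from h import *
s=manip.read_state(); print({k:np.round(s[k],3) for k in ("eef_pos","eef_rot","wrist_force","moment","finger_gap","finger_force","joints")})
E
```

```text
{'eef_pos': array([ 560.048, -287.456,  183.871]), 'eef_rot': array([3.141, 0.   , 1.568]), 'wrist_force': array([ 4.129, -0.703,  0.6  ]), 'moment': array([-0.204, -0.856, -0.01 ]), 'finger_gap': np.float64(54.717), 'finger_force': np.float64(10.0), 'joints': array([-0.532,  0.508,  1.323,  0.   ,  1.31 , -0.529])}
```

Request:
apply_moves(
  moves=[
    [[0.005,0.004,0],[0,0,0],0.39],
    [[0.005,0.004,0],[0,0,0],0.39],
    [[0.005,0.004,0],[0,0,0],0.39],
    [[0.005,0.004,0],[0,0,0],0.6],
    [[0.005,0.004,0],[0,0,0],0.6],
    [[0.005,0.004,0],[0,0,0],0.6],
    [[0.005,0.004,0],[0,0,0],0.6],
    [[0.005,0.004,0],[0,0,0],0.6],
  ],
  squeeze=45,
)

```text
clock: 13.4
eef_pos: [560.5, -286.1, 183.6]
eef_rot: [-3.141, -0.0, 1.568]
wrist_force: [-3.4, 1.8, 0.4]
finger_gap: 54.1
finger_force: 45.0
```

Request:
apply_moves(
  moves=[
    [[0,0,0.006],[0,0,0],0.6],
    [[0,0,0.012],[0,0,0],0.6],
    [[0,0,0.018],[0,0,0],0.6],
    [[0,0,0.022],[0,0,0],0.6],
    [[0,0,0.024],[0,0,0],0.6],
    [[0,0,0.024],[0,0,0],0.6],
    [[0,0,0.024],[0,0,0],0.6],
  ],
)

```text
clock: 13.98
eef_pos: [560.9, -286.3, 178.7]
eef_rot: [3.141, 0.001, 1.568]
wrist_force: [-4.8, 2.5, 9.1]
finger_gap: 54.0
finger_force: 45.0
```

Request:
apply_moves(
  moves=[
    [[0,0,0.004],[0,0,0],0.6],
    [[0,0,0.007],[0,0,0],0.6],
    [[0,0,0.007],[0,0,0],0.6],
    [[0,0,0.007],[0,0,0],0.6],
  ],
)

```text
clock: 14.32
eef_pos: [560.9, -286.3, 177.5]
eef_rot: [3.14, 0.001, 1.568]
wrist_force: [-8.6, 3.4, 13.8]
finger_gap: 54.2
finger_force: 45.0
```

Request:
apply_moves(
  moves=[
    [[0,-0.002,0.001],[0,0,-0.02],0.6],
    [[0,-0.002,0.001],[0,0,-0.04],0.6],
    [[0,-0.002,0.001],[0,0,-0.065],0.6],
    [[0,-0.002,0.001],[0,0,-0.09],0.6],
    [[0,-0.002,0.001],[0,0,-0.115],0.6],
    [[0,-0.002,0.001],[0,0,-0.14],0.6],
    [[0,-0.002,0.001],[0,0,-0.165],0.6],
    [[0,-0.002,0.001],[0,0,-0.165],0.6],
  ],
)

```text
clock: 14.98
eef_pos: [561.3, -286.5, 177.6]
eef_rot: [3.139, 0.004, 2.091]
wrist_force: [-0.3, 0.3, 11.7]
finger_gap: 54.1
finger_force: 45.0
```

```bash
python3 - <<'E'
from h import *
s=manip.read_state(); print({k:np.round(s[k],3) for k in ("eef_pos","eef_rot","wrist_force","moment","finger_gap","finger_force","joints")})
E
```

```text
{'eef_pos': array([ 561.316, -286.479,  177.563]), 'eef_rot': array([3.139, 0.004, 2.091]), 'wrist_force': array([-0.332,  0.271, 11.741]), 'moment': array([0.113, 0.026, 0.052]), 'finger_gap': np.float64(54.062), 'finger_force': np.float64(45.004), 'joints': array([-0.53 ,  0.512,  1.331,  0.   ,  1.294, -1.051])}
```

Request:
apply_moves(
  moves=[
    [[0,0,0.001],[0,0,-0.025],0.6],
    [[0,0,0.001],[0,0,-0.05],0.6],
    [[0,0,0.001],[0,0,-0.075],0.6],
    [[0,0,0.001],[0,0,-0.1],0.6],
    [[0,0,0.001],[0,0,-0.125],0.6],
    [[0,0,0.001],[0,0,-0.15],0.6],
    [[0,0,0.001],[0,0,-0.175],0.6],
    [[0,0,0.001],[0,0,-0.195],0.6],
    [[0,0,0.001],[0,0,-0.195],0.6],
    [[0,0,0.001],[0,0,-0.195],0.6],
  ],
)

```text
clock: 15.82
eef_pos: [561.4, -286.5, 177.5]
eef_rot: [-3.142, 0.005, 2.699]
wrist_force: [-0.1, 1.2, 12.7]
finger_gap: 54.2
finger_force: 45.0
```

Total turn is 1.13 rad with the cap held down. Lifting gently now.

Request:
apply_moves(
  moves=[
    [[0,0,-0.008],[0,0,0],0.6],
    [[0,0,-0.016],[0,0,0],0.6],
    [[0,0,-0.026],[0,0,0],0.6],
    [[0,0,-0.036],[0,0,0],0.6],
    [[0,0,-0.046],[0,0,0],0.6],
    [[0,0,-0.056],[0,0,0],0.6],
    [[0,0,-0.056],[0,0,0],0.6],
  ],
)

```text
clock: 16.4
eef_pos: [560.2, -286.1, 189.5]
eef_rot: [3.142, -0.0, 2.699]
wrist_force: [0.5, 0.1, 0.1]
finger_gap: 53.2
finger_force: 45.0
```

Request:
apply_moves(
  moves=[
    [[0,0,-0.03],[0,0,0],0.6],
    [[0,0,-0.07],[0,0,0],0.6],
    [[0,0,-0.12],[0,0,0],0.6],
    [[0,0,-0.18],[0,0,0],0.6],
    [[0,0,-0.25],[0,0,0],0.6],
    [[0,0,-0.31],[0,0,0],0.6],
    [[0,0,-0.36],[0,0,0],0.6],
    [[0,0,-0.382],[0,0,0],0.6],
    [[0,0,-0.382],[0,0,0],0.6],
    [[0,0,-0.382],[0,0,0],0.6],
    [[0,0,-0.382],[0,0,0],0.6],
    [[0,0,-0.382],[0,0,0],0.6],
  ],
)

```text
clock: 17.4
eef_pos: [560.1, -286.0, 284.0]
eef_rot: [3.141, -0.001, 2.699]
wrist_force: [0.7, 0.2, -0.9]
finger_gap: 54.0
finger_force: 45.0
```

```bash
python3 - <<'E'
from h import *
s=manip.read_state(); print({k:np.round(s[k],3) for k in ("eef_pos","eef_rot","wrist_force","qd","finger_gap","finger_force")})
a=viewer.camera("side"); b=viewer.camera("wrist")
cv2.imwrite("pics/end.png",np.hstack([cv2.resize(a[150:400,200:450],(400,400)),cv2.resize(b[0:400,120:520],(400,400))]))
E
```

```text
{'eef_pos': array([ 560.082, -286.027,  284.019]), 'eef_rot': array([ 3.141e+00, -1.000e-03,  2.699e+00]), 'wrist_force': array([ 0.703,  0.173, -0.949]), 'qd': array([ 0.   ,  0.001, -0.003, -0.002,  0.002,  0.001]), 'finger_gap': np.float64(54.03), 'finger_force': np.float64(45.0)}
```

View pics/end.png

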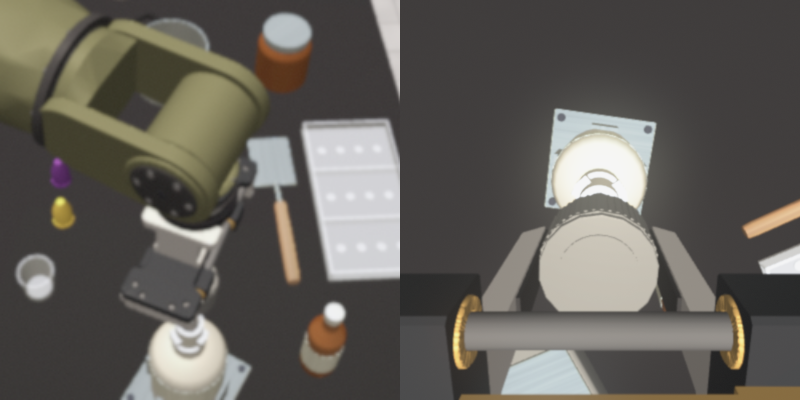

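The wrist half shows the cap level in the gripper at about (600,260). The side half shows the open mouth below it at about (190,330), with the bystanders undisturbed. Handing in.

```bash
python3 -c "
from cell import manip; print(manip.sign_off())"
```

```text
the job is handed in; nothing more can be done
None
```

Job handed in at about 17 s: both steel nozzles stand in the pot, and the cap is off and held level and still, about 7.5 cm above the open bottle's mouth.

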